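Hardness check: load the test bar and hold the cam lever at full lift

ROBOT

A 7-joint arm with a two-finger parallel gripper is mounted at the origin on the work surface. World frame = base frame: x ahead of the robot, y to its left, z up, the work surface at z = 0. Lengths are in m, angles in rad, forces in N, time in s.
With the tool pointing down it reaches from about 0.4 to 0.9 m from the base axis. Payload 5.6 kg.
Tool frame: the origin (TCP) lies midway between the tips of the shut fingers; the grasp point (between the pads) lies 19 mm behind it; z points along the fingers, y is the line along which they close (so a half turn about z gives the same grasp; the last joint's range is limited). The gripper opens to 92 mm and grips with 3 to 60 N. Pads are 20 mm wide; open, the fingers measure 128 mm over their backs; the gripper's body (75 mm by 189 mm) begins 69 mm behind the grasp point.
Start: joints at [1.261, 0.468, -0.012, 1.603, 0.006, 1.071, -0.056], TCP at [0.171, -0.627, 0.178] pointing down, gripper open.
Joint ranges: [-2.53, 2.53], [-0.31, 2.02], [-1.57, 1.55], [0.28, 2.44], [-1.29, 4.43], [0.15, 1.84], [-2.92, 2.92]. Speed limits (rad/s): [2.57, 2.57, 3.14, 3.14, 3.14, 3.14, 3.14].

INTERFACE

Orientations are given as a unit quaternion [w, x, y, z].
In Python, from cell import status, viewer, ctrl gives the robot as it stands. The module is installed in compiled form; this text tells all that it offers.
- The arm moves only by the tool arm_command, never from a script. Its arguments are lists of equal length, an entry for each row: "translation": the shift along the tool's x, y, z in units of 0.04 m (1.0 is 0.04 m), a list of three; "angular": the turn, a rotation vector about the tool's x, y, z in units of 0.08 rad (1.0 is 0.08 rad), a list of three; "jaw": the gripper's target within -1 to 1 (fully open at 1, half-way at 0, shut at -1). A call has exactly 8 rows; each row shifts and turns the commanded pose from where the row before left it, along the tool's axes as they then stand; what a row does not reach is not made up. A row lasts 1/12 s, in which the tool goes at most 41.7 mm and 7.16 degrees, less where a joint would pass 70% of its speed; a pose out of reach is approached as far as the arm can. A call with a number of a shift or a turn outside -1 to 1 is refused whole. A call with a gripper value outside its range is refused whole. The fingers move at their own pace and stop on an object; "force" is the grip in N (left out, the last holds). Time passes only in rows, so rows that do not move let the fingers close, or fill a call up. It gives the time, the measured TCP pose, the force, the opening and the grip force at its end, in the units of the state.
- status.get_state(): the state, without advancing time (a new reading comes with each control period).
- viewer.snapshot(name): name is "side" or "top" or "wrist"; returns a dict with "color" (384x512x3 uint8, blue, green, red), "depth" (384x512 float32, m along the optical axis (not along the pixel's ray), 0 where there is no reading), "mtx" (3x3 intrinsics, pixels), "world_from_camera" (4x4, takes a point from camera to world coordinates); the wrist camera has in their place "mount" (4x4, takes a point from camera to tool coordinates, whose origin is the TCP and whose axes are the flange's). Camera axes: x right, y down, z forward; pixel columns grow to the right and rows downward; lengths in m; the calibration is good to about 2 mm. A picture is of the moment at which its call begins: read the wrist's pose just before it.
- ctrl.finish_job(): hands the job in; it is judged then, once.
The state is a dict: "clock": time; "q": joint angles; "joint_vel": joint speeds; "tau": joint torques, N m; "tool_pos": TCP position; "eef_rot": TCP orientation; "ft_force": force on the tool from outside, world axes, zero at the start; "wrist_torque": the same for the moment, N m; "finger_gap": finger opening in m; "finger_force": force on a finger pad.
Only numpy, scipy, OpenCV 4.12 (cv2) and the standard library are available. Lean on these libraries where they do the work, as an engineer would, in place of code of your own. Each camera call takes 0.05 s, during which the arm holds its last target. There are 200 camera calls.

TASK

Take a hardness reading on the flat plastic test bar: lay the bar flat on the round table of the hardness-tester stand so that the presser foot of the dial gauge will come down at least 12 mm in from the bar's edges, and let go of it. Then pull the black-knobbed cam lever over from upright to level, where the table stands at its highest and the bar has lifted the weighted gauge off its rest, and finish while holding the lever there (it springs back if let go). Touch neither the gauge nor the bar while the reading is held, do not knock the gauge, and leave the sample can, the bottle, the steel disc and the balance alone.

Things in the scene. Friction and masses are not known exactly. Their poses are not given: they have to be found in the camera images.
- bar: the test bar: plain grey rigid plastic, 150 (its x) x 46 (its y) x 12 mm (its z), about 115 g, at the start lying flat on the bench to the left of the stand. Origin at the centre of its underside.
- stand: the hardness-tester stand, fixed to the bench: grey cast base 230 x 160 x 22 mm (from 100 mm before to 130 mm behind the origin), two cam cheeks rising to 82 mm, a steel column (26 mm across, 310 mm high, centred 97 mm behind the origin) whose arm and sleeve, 235 to 271 mm up, carries the gauge. Origin on the bench under the axis of table and gauge; its -x side is the front, open for loading, its -y side has the lever.
- table_centre (a point): centre of the top face of the round steel specimen table, 110 mm across and 12 mm thick, 105 mm above the bench with the lever upright. The cam lifts it by 16 mm x sin(lever angle).
- foot (a point): centre of the underside of the presser foot (steel, 18 mm across, 30 mm tall with its stem), 130 mm above the bench at rest, straight above the table's centre: 25 mm over the table, so 13 mm over a bar lying on it.
- durometer (a joint): how far the weighted dial gauge has been lifted off its rest, m: 0 at rest, about 0.003 with the bar under the foot and the table at its highest. The gauge (1.2 kg) hangs in the arm's sleeve by its own weight and can only slide up. Above the foot: a round dial case 62 mm across and 26 mm deep (13 mm either side of the axis in the stand's x), 155 to 217 mm above the bench; a stem; a weight 56 mm across, 270 to 300 mm; a button to 315 mm.
- lever (a joint): angle of the cam lever (a 10 mm steel rod leaning outwards from its hub beside the stand to the knob), rad: 0 upright (rest, against a stop), grows as the knob is pulled to the front (the stand's -x) and down, 1.571 level with the knob pointing to the front: the table's highest point; stop at 1.87, where the table has sunk again. A return spring pulls it back to upright: moving it takes up to about 6 N at the knob, holding it level 2 to 4 N.
- knob (a point): centre of the black ball knob, 30 mm across, at the lever's end: 140 mm to the stand's -y side, 125 mm from the camshaft's axis; 183 mm above the bench when upright, 58 mm when level.
- pivot (a point): the point of the camshaft's axis (parallel to the stand's y) about which the knob circles, 58 mm above the bench, in the knob's plane.
- can: open straight-sided steel sample can, 84 mm across, 110 mm high; bystander. Origin at the centre of its underside.
- bottle: white plastic bottle, 68 mm across, 170 mm high; bystander. Origin at the centre of its underside.
- disc: steel reference disc, 48 mm across, 14 mm thick; bystander. Origin at the centre of its underside.
- balance: top-pan balance, 300 x 200 x 73 mm, fixed at the right; bystander. Origin at the centre of its underside.

How it is judged:
By the outcome, as a careful person would: the job done as asked, in the order asked, and still so for the second after the job is handed in, while the arm keeps its last pose, push and grip.
It also fails if it takes over 58 s, if anything falls off the work surface, if the arm or the gripper's body presses on something with over 40 N, if the wrist force passes 120 N, or if a joint passes its speed limit or range.

## Working session

There is one attempt and no reset: what is moved stays moved. The work goes in short steps, Python scripts to look and compute and a tool call to move; the robot and the scene stay as the last step left them, time stands still between calls to the robot, and variables do not carry over. Pictures are saved under pics/ and viewed, at most 13 in all, crops included, and the job is handed in when it is done.

Besides the shell and the picture viewer there is one more tool, called after "Request:" as name(argument=value, ...) on one line, values as JSON. arm_command: Moves the arm, as the interface text tells. Its arguments: {"type":"object","properties":{"translation":{"type":"array","items":{"type":"array","items":{"type":"number","minimum":-1,"maximum":1}}},"angular":{"type":"array","items":{"type":"array","items":{"type":"number","minimum":-1,"maximum":1}}},"jaw":{"type":"array","items":{"type":"number"}},"force":{"type":"number"}},"required":["translation","angular","jaw"]}

```bash
mkdir -p pics; cat > h.py <<'E'
import numpy as np, cv2
from cell import status, viewer, ctrl
from scipy.spatial.transform import Rotation as R
def rot(q): return R.from_quat([q[1],q[2],q[3],q[0]]).as_matrix()
def snap(n):
    s=status.get_state(); v=viewer.snapshot(n)
    if 'mount' in v:
        T=np.eye(4);T[:3,:3]=rot(s['eef_rot']);T[:3,3]=s['tool_pos'];v['T']=T@v['mount']
    else: v['T']=np.array(v['world_from_camera'])
    return v
def cloud(v):
    d=v['depth'];K=v['mtx'];r,c=np.mgrid[:d.shape[0],:d.shape[1]]
    P=np.stack([(c-K[0,2])/K[0,0]*d,(r-K[1,2])/K[1,1]*d,d],-1)
    return P@v['T'][:3,:3].T+v['T'][:3,3]
def st():
    s=status.get_state();print('t',s['clock'],'p',np.round(s['tool_pos'],4),'q',np.round(s['q'],3),'\nR',np.round(rot(s['eef_rot']),3).tolist(),'F',np.round(s['ft_force'],2),'gap',s['finger_gap'],s['finger_force'])
E
python3 - <<'E'
from h import *
st()
a=snap('side');b=snap('top')
for n,v in(('side',a),('top',b)):
    cv2.imwrite(f'pics/{n}0.png',v['color']); np.savez(f'{n}0.npz',**v)
    print(n,np.round(v['T'],3).tolist())
E
```

```text
t 0.0 p [ 0.1711 -0.6264  0.1772] q [ 1.261  0.468 -0.012  1.604  0.006  1.071 -0.056] 
R [[0.965, 0.264, -0.001], [0.264, -0.965, 0.002], [-0.0, -0.002, -1.0]] F [0.7  0.57 0.17] gap 0.09207448585497661 0.0
side [[-0.932, -0.255, 0.257, 0.332], [-0.362, 0.654, -0.664, 0.688], [0.001, -0.712, -0.702, 0.908], [0.0, 0.0, 0.0, 1.0]]
top [[-0.044, -0.973, 0.228, 0.328], [-0.999, 0.043, -0.009, -0.045], [-0.001, -0.228, -0.974, 1.449], [0.0, 0.0, 0.0, 1.0]]
```

View pics/side0.png

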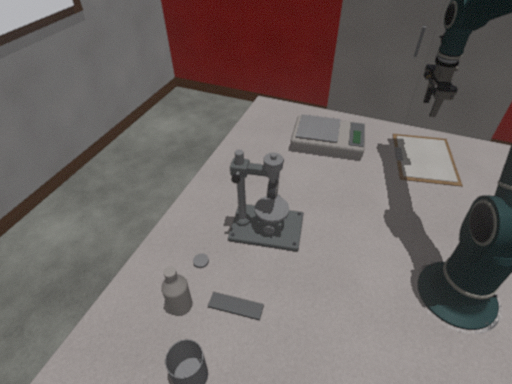

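View pics/top0.png

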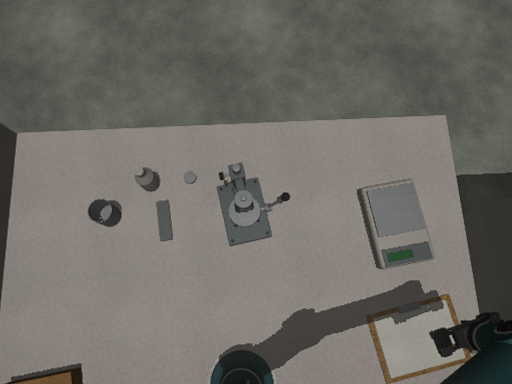

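```bash
python3 - <<'E'
from h import *
v=dict(np.load('top0.npz'));P=cloud(v);c=v['color'].astype(int)
def rep(n,m):
    q=P[m]; print(n,len(q),'med',np.round(np.median(q,0),4)); return q
def box(r0,r1,c0,c1,z0,z1):
    m=np.zeros(P.shape[:2],bool);m[r0:r1,c0:c1]=1;return m&(P[...,2]>z0)&(P[...,2]<z1)
def rect(n,q):
    r=cv2.minAreaRect((q[:,:2]*1000).astype(np.float32));print(n,r)
    return r
q=rep('bar',box(195,247,150,180,.006,.02));rect('bar',q)
q=rep('base',box(150,250,210,275,.016,.028));rect('base',q)
for z0,z1,n in((.085,.115,'table'),(.29,.33,'top')):
    q=rep(n,box(150,250,210,275,z0,z1));print(q.min(0),q.max(0))
k=box(185,205,278,295,.1,.25);q=rep('knob',k);print(q.min(0),q.max(0))
for n,b in(('bottle',(160,195,130,162)),('can',(195,228,85,125)),('disc',(168,186,182,200))):
    q=rep(n,box(*b,.008,.3));print(q.min(0),q.max(0))
# gray along bar
q=c[195:250,155:178].mean(-1).astype(int); print(q[::6])
w=dict(np.load('side0.npz'));P=cloud(w)
q=rep('sbar',box(290,322,200,270,.006,.02));rect('sbar',q)
q=rep('sbase',box(190,260,215,310,.016,.028));rect('sbase',q)
q=rep('stable',box(190,230,245,300,.098,.112));rect('stable',q)
E
python3 - <<'E'
import cv2
a=cv2.imread('pics/top0.png')[150:255,130:305];b=cv2.imread('pics/side0.png')[140:260,200:320]
cv2.imwrite('pics/c0.png',cv2.hconcat([cv2.resize(a,(437*1,262)),cv2.resize(b,(262,262))]))
E
```

```text
bar 553 med [0.5719 0.2646 0.0124]
bar ((568.6539916992188, 264.776611328125), (184.6675567626953, 106.4104232788086), 2.1326117515563965)
base 1497 med [ 0.5555 -0.0351  0.0227]
base ((594.023681640625, -31.83838653564453), (230.58084106445312, 159.7600555419922), 10.468196868896484)
table 508 med [ 0.5628 -0.0384  0.1057]
[ 0.52501477 -0.13557502  0.08785125] [0.66963389 0.01940555 0.11368162]
top 332 med [ 0.582  -0.0295  0.302 ]
[ 0.55128917 -0.06071072  0.29149428] [ 0.68500936 -0.00382138  0.31944482]
knob 77 med [ 0.6017 -0.1685  0.1932]
[ 0.59026964 -0.18401441  0.13248803] [ 0.61777489 -0.15048335  0.20267349]
bottle 459 med [0.7061 0.3058 0.112 ]
[0.67487985 0.28158517 0.00815863] [0.80329833 0.39461536 0.17679181]
can 573 med [0.6021 0.4729 0.0655]
[0.55522529 0.41913846 0.0080611 ] [0.68058482 0.56387219 0.11655075]
disc 123 med [0.7325 0.1675 0.0154]
[0.70265162 0.14385504 0.00859973] [0.75578488 0.19821865 0.02181585]
[[131 134 131 133 133 132 131 134 131 130 132 132 132 130 133 133 133 134
  135 134 135 135 137]
 [130 118 112 102  88  82  89  88  84  82  84  83  75  80
[... 559 characters left out ...]
 86  87  86  85  86  86  87  87  78  89
  138 137 134 135 132]
 [130 133 135 135 135 135 135 134 134 137 137 134 137 135 135 133 130 133
  135 134 134 134 135]
 [131 131 135 131 133 133 135 129 130 133 134 135 132 136 136 136 133 134
  134 134 132 135 135]]
sbar 885 med [0.5713 0.2691 0.0118]
sbar ((573.5081787109375, 267.13836669921875), (149.74534606933594, 48.66851043701172), 5.826025485992432)
sbase 1595 med [0.5579 0.0062 0.0215]
sbase ((593.7354736328125, -28.32366943359375), (229.77496337890625, 163.26397705078125), 10.553617477416992)
stable 684 med [ 0.5749 -0.0248  0.1044]
stable ((582.2708740234375, -27.521652221679688), (120.77021789550781, 108.3303451538086), 49.541751861572266)
```

View pics/c0.png

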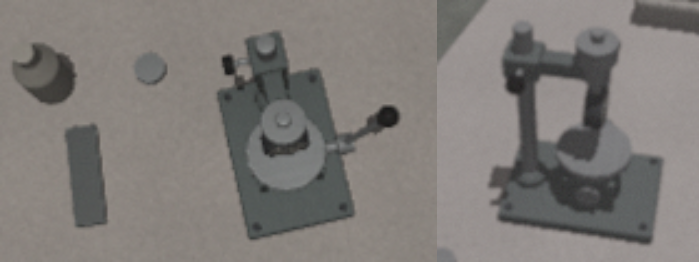

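```bash
cat >> h.py <<'E'
def yawR(deg,tilt=0):
    # tool down, tool x at yaw deg in world; tilt = rotation about tool x
    a=np.radians(deg);B=np.array([[np.cos(a),np.sin(a),0],[np.sin(a),-np.cos(a),0],[0,0,-1]])
    return B@R.from_rotvec([np.radians(tilt),0,0]).as_matrix()
def plan(pts,Rt,n=None,p0=None,R0=None):
    s=status.get_state();p=np.array(s['tool_pos']) if p0 is None else p0;R0=rot(s['eef_rot']) if R0 is None else R0
    w=R.from_matrix(R0.T@Rt).as_rotvec()
    for k,t in enumerate(pts):
        d=np.array(t)-p; m=int(max(np.ceil(np.linalg.norm(d)/.039),np.ceil(np.abs(w).max()/.078) if k==0 else 1)) if n is None else n
        Rm=R0 if k else R0@R.from_rotvec(w/2).as_matrix()
        print(t,'rows',m,'trans',np.round(Rm.T@d/m/.04,3).tolist(),'ang',np.round(w/m/.08,3).tolist() if k==0 else 0)
        p=np.array(t);R0=Rt
E
python3 - <<'E'
from h import *
v=snap('wrist');print(np.round(v['mount'],3).tolist(),v['mtx'].tolist())
plan([(.40,-.35,.30),(.42,0,.30),(.512,.261,.2)],yawR(6))
E
```

```text
[[0.0, -0.969, -0.247, 0.069], [1.0, 0.0, -0.0, 0.001], [0.0, -0.247, 0.969, -0.207], [0.0, 0.0, 0.0, 1.0]] [[279.3929182396805, 0.0, 254.00532324429687], [0.0, 279.3929182396805, 192.02880821184414], [0.0, 0.0, 1.0]]
(0.4, -0.35, 0.3) rows 10 trans [0.69, -0.574, -0.306] ang [-0.002, 0.0, 0.202]
(0.42, 0, 0.3) rows 9 trans [0.157, -0.961, 0.0] ang 0
(0.512, 0.261, 0.2) rows 8 trans [0.371, -0.781, 0.312] ang 0
```

```bash
python3 - <<'E'
from h import *
s=status.get_state();p=np.array(s['tool_pos']);Rc=rot(s['eef_rot'])
w=R.from_matrix(Rc.T@yawR(186)).as_rotvec();print(w)
out=[]
for t,n in(((.40,-.35,.30),10),((.42,0,.30),10),((.512,.261,.2),12)):
    d=(np.array(t)-p)/n
    for i in range(n):
        out.append(np.round(Rc.T@d/.04,2).tolist());Rc=Rc@R.from_rotvec([0,0,-.08]).as_matrix()
    p=np.array(t)
for i in range(0,32,8):print(out[i:i+8])
E
```

```text
[-3.16261219e-04 -1.93473026e-03 -2.97963954e+00]
[[0.73, -0.52, -0.31], [0.77, -0.46, -0.31], [0.81, -0.39, -0.31], [0.84, -0.33, -0.31], [0.86, -0.26, -0.31], [0.88, -0.19, -0.31], [0.89, -0.12, -0.31], [0.9, -0.05, -0.31]]
[[0.9, 0.02, -0.31], [0.89, 0.1, -0.31], [0.79, -0.38, 0.0], [0.82, -0.31, 0.0], [0.84, -0.25, 0.0], [0.86, -0.18, 0.0], [0.87, -0.11, 0.0], [0.88, -0.04, 0.0]]
[[0.88, 0.03, 0.0], [0.87, 0.1, 0.0], [0.86, 0.17, 0.0], [0.84, 0.24, 0.0], [0.46, 0.34, 0.21], [0.44, 0.38, 0.21], [0.4, 0.41, 0.21], [0.37, 0.44, 0.21]]
[[0.33, 0.47, 0.21], [0.29, 0.5, 0.21], [0.25, 0.52, 0.21], [0.21, 0.54, 0.21], [0.17, 0.55, 0.21], [0.12, 0.56, 0.21], [0.08, 0.57, 0.21], [0.03, 0.58, 0.21]]
```

Request:
arm_command(translation=[[0.73,-0.52,-0.31],[0.77,-0.46,-0.31],[0.81,-0.39,-0.31],[0.84,-0.33,-0.31],[0.86,-0.26,-0.31],[0.88,-0.19,-0.31],[0.89,-0.12,-0.31],[0.9,-0.05,-0.31]], angular=[[0,0,-1],[0,0,-1],[0,0,-1],[0,0,-1],[0,0,-1],[0,0,-1],[0,0,-1],[0,0,-1]], jaw=[1,1,1,1,1,1,1,1])

```text
clock: 0.82
tool_pos: [0.355, -0.4034, 0.2779]
eef_rot: [-0.0, 0.898, 0.44, -0.0]
ft_force: [0.9, -0.8, 0.2]
finger_gap: 0.0918
finger_force: 0.0
```

Request:
arm_command(translation=[[0.9,0.02,-0.31],[0.89,0.1,-0.31],[0.79,-0.38,0],[0.82,-0.31,0],[0.84,-0.25,0],[0.86,-0.18,0],[0.87,-0.11,0],[0.88,-0.04,0]], angular=[[0,0,-1],[0,0,-1],[0,0,-1],[0,0,-1],[0,0,-1],[0,0,-1],[0,0,-1],[0,0,-1]], jaw=[1,1,1,1,1,1,1,1])

```text
clock: 1.48
tool_pos: [0.4119, -0.1377, 0.3021]
eef_rot: [0.0, 0.714, 0.7, -0.0]
ft_force: [0.7, -0.1, 0.7]
finger_gap: 0.0921
finger_force: 0.0
```

Request:
arm_command(translation=[[0.88,0.03,0],[0.87,0.1,0],[0.86,0.17,0],[0.84,0.24,0],[0.46,0.34,0.21],[0.44,0.38,0.21],[0.4,0.41,0.21],[0.37,0.44,0.21]], angular=[[0,0,-1],[0,0,-1],[0,0,-1],[0,0,-1],[0,0,-1],[0,0,-1],[0,0,-1],[0,0,-1]], jaw=[1,1,1,1,1,1,1,1])

```text
clock: 2.15
tool_pos: [0.4513, 0.0884, 0.2683]
eef_rot: [0.0, 0.458, 0.889, -0.0]
ft_force: [0.2, 0.0, -0.2]
finger_gap: 0.0925
finger_force: 0.0
```

```bash
python3 -c "
from h import *
st()"
```

```text
t 2.15 p [0.4513 0.0884 0.2683] q [ 0.48   0.121 -0.794  1.897  0.094  1.162  0.272] 
R [[-0.581, 0.814, 0.0], [0.814, 0.581, -0.001], [-0.001, 0.0, -1.0]] F [ 0.22  0.02 -0.21] gap 0.0924867222039842 0.0
```

Request:
arm_command(translation=[[0.33,0.47,0.21],[0.29,0.5,0.21],[0.25,0.52,0.21],[0.21,0.54,0.21],[0.17,0.55,0.21],[0.12,0.56,0.21],[0.08,0.57,0.21],[0.03,0.58,0.21]], angular=[[0,0,-1],[0,0,-1],[0,0,-1],[0,0,-1],[0,0,-1],[0,0,-1],[0,0,-1],[0,0,-1]], jaw=[1,1,1,1,1,1,1,1])

```text
clock: 2.82
tool_pos: [0.5134, 0.262, 0.2005]
eef_rot: [-0.0, 0.155, 0.988, -0.0]
ft_force: [0.2, -0.3, -0.7]
finger_gap: 0.0916
finger_force: 0.0
```

Request:
arm_command(translation=[[0,0,0],[0,0,0],[0,0,0],[0,0,0],[0,0,0],[0,0,0],[0,0,0],[0,0,0]], angular=[[0,0,-1],[0,0,-1],[0,0,-1],[0,0,-1],[0,0,-1],[0,0,-0.25],[0,0,0],[0,0,0]], jaw=[1,1,1,1,1,1,1,1])

```text
clock: 3.48
tool_pos: [0.5133, 0.2611, 0.2012]
eef_rot: [-0.0, -0.052, 0.999, -0.0]
ft_force: [0.2, 0.3, -0.2]
finger_gap: 0.0921
finger_force: 0.0
```

```bash
cat > bar.py <<'E'
from h import *
st()
v=snap('wrist');P=cloud(v);cv2.imwrite('pics/w1.png',v['color'])
g=v['color'].astype(int).mean(-1)
m=(P[...,2]>.007)&(P[...,2]<.02)&(v['depth']>0)&(abs(P[...,0]-.573)<.11)&(abs(P[...,1]-.266)<.06)
n,l,s,c=cv2.connectedComponentsWithStats(m.astype(np.uint8));k=1+s[1:,4].argmax();q=P[l==k]
r=cv2.minAreaRect((q[:,:2]*1000).astype(np.float32));print(r,np.median(q,0),s[k])
E
python3 bar.py
```

```text
t 3.4833 p [0.5133 0.2611 0.2012] q [ 0.195  0.515 -0.976  1.72   0.461  1.157  0.762] 
R [[-0.995, -0.103, -0.0], [-0.103, 0.995, -0.0], [0.0, -0.0, -1.0]] F [ 0.22  0.31 -0.19] gap 0.09205979128375089 0.0
((573.1409301757812, 266.0263977050781), (150.26905822753906, 45.846649169921875), 5.679110527038574) [0.56712645 0.26567342 0.01225937] [ 238  160   32   97 2980]
```

Request:
arm_command(translation=[[0.05,-0.03,0.8],[0,0,0.9],[0,0,0.9],[0,0,0.9],[0,0,0.7],[0,0,0.4],[0,0,0.25],[0,0,0.1]], angular=[[0,0,0],[0,0,0],[0,0,0],[0,0,0],[0,0,0],[0,0,0],[0,0,0],[0,0,0]], jaw=[1,1,1,1,1,1,1,1])

```text
clock: 4.2
tool_pos: [0.5111, 0.2599, 0.0025]
eef_rot: [-0.0, -0.052, 0.999, -0.0]
ft_force: [-0.3, 0.2, -0.1]
finger_gap: 0.0922
finger_force: 0.0
```

Request:
arm_command(translation=[[0,0,0],[0,0,0],[0,0,0],[0,0,0],[0,0,0],[0,0,0],[0,0,0],[0,0,0]], angular=[[0,0,0],[0,0,0],[0,0,0],[0,0,0],[0,0,0],[0,0,0],[0,0,0],[0,0,0]], jaw=[-1,-1,-1,-1,-1,-1,-1,-1], force=45)

```text
clock: 4.87
tool_pos: [0.5115, 0.2598, 0.0035]
eef_rot: [0.0, -0.052, 0.999, -0.0]
ft_force: [0.2, -0.7, -0.1]
finger_gap: 0.0404
finger_force: 0.0
```

```bash
python3 -c "
from h import *
st()
v=snap('wrist');cv2.imwrite('pics/w2.png',v['color']);st()"
```

```text
t 4.8667 p [0.5115 0.2598 0.0035] q [ 0.053  0.741 -0.783  1.868  0.701  0.832  0.579] 
R [[-0.994, -0.105, 0.0], [-0.105, 0.994, -0.0], [-0.0, -0.0, -1.0]] F [ 0.19 -0.67 -0.05] gap 0.04039821700816792 0.0
t 4.9167 p [0.5114 0.2598 0.0034] q [ 0.053  0.741 -0.783  1.868  0.701  0.832  0.579] 
R [[-0.994, -0.105, 0.0], [-0.105, 0.994, -0.0], [-0.0, -0.0, -1.0]] F [-0.24 -0.2   0.23] gap 0.03653085924098551 0.0
```

View pics/w2.png

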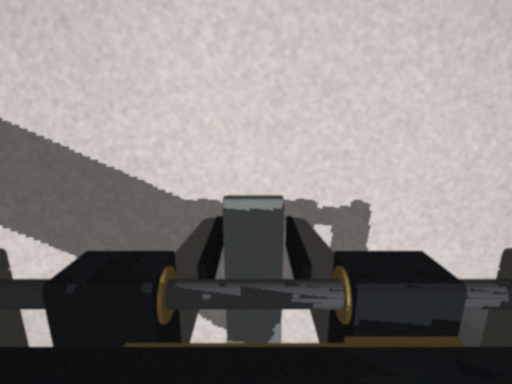

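Request:
arm_command(translation=[[0,0,0],[0,0,0],[0,0,0],[0,0,0],[0,0,0],[0,0,0],[0,0,0],[0,0,0]], angular=[[0,0,0],[0,0,0],[0,0,0],[0,0,0],[0,0,0],[0,0,0],[0,0,0],[0,0,0]], jaw=[-1,-1,-1,-1,-1,-1,-1,-1])

```text
clock: 5.58
tool_pos: [0.5114, 0.2598, 0.0033]
eef_rot: [-0.0, -0.053, 0.999, -0.0]
ft_force: [-0.3, 0.1, -0.0]
finger_gap: 0.0005
finger_force: 0.0
```

```bash
python3 -c "
from h import *
st()
v=snap('wrist');cv2.imwrite('pics/w3.png',v['color']);st()"
```

```text
t 5.5833 p [0.5114 0.2598 0.0033] q [ 0.053  0.742 -0.783  1.868  0.701  0.832  0.579] 
R [[-0.994, -0.105, -0.0], [-0.105, 0.994, -0.0], [0.0, -0.0, -1.0]] F [-0.3   0.14 -0.02] gap 0.0004855685954649375 0.0
t 5.6333 p [0.5114 0.2598 0.0033] q [ 0.053  0.742 -0.783  1.868  0.701  0.832  0.579] 
R [[-0.994, -0.105, -0.0], [-0.105, 0.994, -0.0], [0.0, -0.0, -1.0]] F [-0.48 -0.54  0.36] gap 0.000342135641544525 0.0
```

View pics/w3.png

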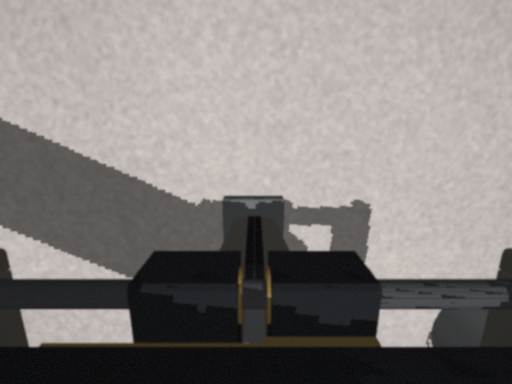

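```bash
python3 -c "
from h import *
v=snap('wrist');M=np.linalg.inv(v['mount']);K=v['mtx'];P=cloud(v)
for p in ([0,0,0],[0,0,-.019],[0,0,-.03],[.01,0,0]):
    c=M[:3,:3]@p+M[:3,3];u=K@c/c[2];print(p,u[:2])
for r in range(190,350,8): print(r,[np.round(P[r,c],3).tolist() for c in (230,253,278)])
s=snap('side')['color'][230:345,160:330];cv2.imwrite('pics/s4.png',cv2.resize(s,(680,460)))
"
```

```text
[0, 0, 0] [254.53122074 211.99345458]
[0, 0, -0.019] [254.58473676 220.41418098]
[0, 0, -0.03] [254.62050912 226.04294809]
[0.01, 0, 0] [254.53857232 199.61046756]
190 [[0.497, 0.239, 0.0], [0.495, 0.257, 0.001], [0.493, 0.276, 0.001]]
198 [[0.501, 0.24, 0.008], [0.499, 0.257, 0.008], [0.497, 0.276, 0.01]]
206 [[0.505, 0.241, 0.014], [0.504, 0.258, 0.012], [0.502, 0.276, 0.012]]
214 [[0.512, 0.241, 0.012], [0.51, 0.259, 0.012], [0.508, 0.277, 0.013]]
222 [[0.518, 0.242, 0.012], [0.502, 0.258, 0.052], [0.515, 0.278, 0.011]]
230 [[0.504, 0.245, 0.062], [0.502, 0.258, 0.063], [0.501, 0.272, 0.063]]
238 [[0.503, 0.246, 0.075], [0.502, 0.258, 0.075], [0.501, 0.271, 0.074]]
246 [[0.503, 0.247, 0.085], [0.502, 0.258, 0.084], [0.501, 0.27, 0.085]]
254 [[0.481, 0.249, 0.136], [0.502, 0.258, 0.093], [0.48, 0.263, 0.135]]
262 [[0.482, 0.25, 0.14], [0.502, 0.258, 0.101], [0.48, 0.263, 0.14]]
270 [[0.481, 0.25, 0.145], [0.504, 0.258, 0.104], [0.48, 0.262, 0.144]]
278 [[0.482, 0.25, 0.148], [0.508, 0.259, 0.103], [0.48, 0.262, 0.148]]
286 [[0.483, 0.25, 0.15], [0.486, 0.256, 0.144], [0.48, 0.262, 0.152]]
294 [[0.483, 0.251, 0.152], [0.487, 0.257, 0.145], [0.482, 0.262, 0.152]]
302 [[0.486, 0.251, 0.151], [0.489, 0.257, 0.146], [0.484, 0.262, 0.153]]
310 [[0.487, 0.251, 0.153], [0.592, 0.267, 0.013], [0.487, 0.263, 0.152]]
318 [[0.491, 0.251, 0.151], [0.6, 0.268, 0.012], [0.489, 0.263, 0.152]]
326 [[0.493, 0.251, 0.151], [0.608, 0.269, 0.012], [0.491, 0.263, 0.152]]
334 [[0.494, 0.252, 0.153], [0.615, 0.269, 0.013], [0.494, 0.264, 0.151]]
342 [[0.497, 0.252, 0.151], [0.624, 0.27, 0.011], [0.494, 0.263, 0.154]]
```

View pics/s4.png

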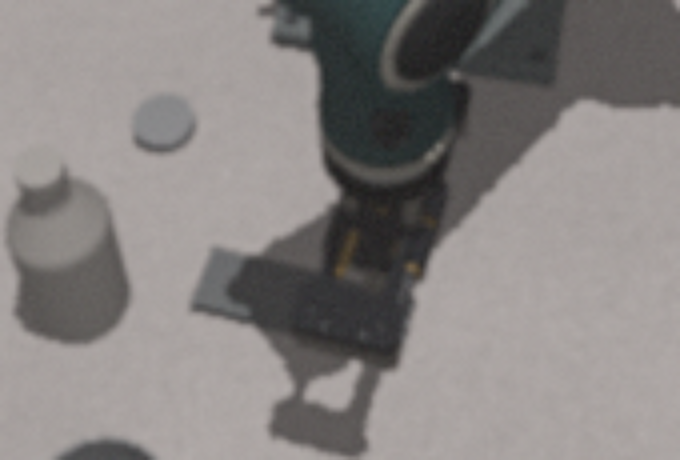

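```bash
python3 -c "
from h import *
v=snap('wrist');P=cloud(v);K=v['mtx'];M=v['mount'];d=v['depth']
r,c=np.mgrid[:384,:512];Q=np.stack([(c-K[0,2])/K[0,0]*d,(r-K[1,2])/K[1,1]*d,d],-1)@M[:3,:3].T+M[:3,3]
for rr in range(210,232): print(rr,[np.round(Q[rr,cc]*1000,0).astype(int).tolist() for cc in (245,250,253,256,260,266)],v['color'][rr,253])
"
```

```text
210 [[4, -7, -9], [4, -3, -8], [5, -1, -9], [4, 1, -9], [4, 4, -9], [5, 8, -11]] [54 53 52]
211 [[4, -7, -9], [3, -3, -8], [4, -1, -9], [4, 1, -10], [4, 4, -10], [4, 9, -9]] [54 54 51]
212 [[3, -7, -9], [3, -3, -9], [3, -1, -9], [3, 1, -9], [3, 4, -9], [3, 9, -9]] [54 54 51]
213 [[2, -7, -10], [2, -3, -9], [2, -1, -9], [2, 1, -9], [2, 4, -9], [2, 9, -8]] [55 54 51]
214 [[2, -7, -9], [2, -3, -9], [1, -1, -8], [1, 1, -9], [1, 4, -8], [1, 9, -8]] [52 51 49]
215 [[0, -7, -8], [0, -3, -8], [0, -1, -9], [0, 1, -8], [0, 4, -8], [1, 9, -9]] [47 47 45]
216 [[0, -7, -10], [9, -3, -36], [9, -1, -36], [9, 1, -37], [10, 3, -37], [0, 9, -8]] [35 33 32]
217 [[-1, -7, -8], [9, -3, -37], [9, -1, -39], [9, 1, -38], [9, 3, -39], [-1, 9, -9]] [23 21 21]
218 [[8, -6, -38], [9, -3, -40], [9, -1, -40], [9, 1, -40], [10, 3, -41], [8, 7, -37]] [20 17 18]
219 [[8, -6, -39], [9, -3, -42], [9, -1, -42], [10, 1, -43], [9, 3, -42], [8, 7, -39]] [20 18 21]
220 [[9, -6, -42], [9, -3, -43], [10, -1, -45], [9, 1, -44], [10, 3, -45], [9, 7, -42]] [19 16 18]
221 [[9, -6, -43], [9, -3, -45], [9, -1, -44], [9, 1, -46], [
[... 317 characters left out ...]
[15 12 13]
225 [[9, -6, -52], [9, -3, -52], [10, -1, -53], [9, 1, -53], [10, 3, -54], [9, 7, -51]] [21 21 19]
226 [[9, -6, -52], [9, -3, -54], [10, -1, -55], [9, 1, -54], [9, 3, -53], [9, 7, -53]] [20 18 17]
227 [[9, -6, -54], [10, -3, -56], [10, -1, -57], [10, 1, -56], [9, 3, -56], [9, 7, -55]] [21 21 20]
228 [[9, -6, -57], [9, -3, -56], [9, -1, -58], [10, 1, -58], [10, 3, -58], [9, 6, -57]] [19 16 18]
229 [[9, -6, -57], [9, -3, -59], [9, -1, -59], [10, 1, -59], [9, 3, -59], [9, 6, -58]] [21 20 18]
230 [[9, -5, -59], [9, -3, -60], [9, -1, -60], [9, 1, -60], [9, 3, -60], [9, 6, -59]] [20 18 18]
231 [[9, -5, -62], [10, -3, -63], [9, -1, -62], [9, 1, -62], [10, 3, -62], [9, 6, -61]] [21 21 21]
```

Request:
arm_command(translation=[[0,0,0],[0,0,0],[0,0,0],[0,0,0],[0,0,0],[0,0,0],[0,0,0],[0,0,0]], angular=[[0,0,0],[0,0,0],[0,0,0],[0,0,0],[0,0,0],[0,0,0],[0,0,0],[0,0,0]], jaw=[0.7,0.7,0.7,0.7,0.7,0.7,0.7,0.7])

```text
clock: 6.45
tool_pos: [0.5114, 0.2598, 0.0034]
eef_rot: [-0.0, -0.053, 0.999, -0.0]
ft_force: [0.5, 0.7, -0.7]
finger_gap: 0.0516
finger_force: 0.0
```

Request:
arm_command(translation=[[0,0,0],[0,0,0],[0,0,0.15],[0,0,0.15],[0,0,0.15],[0,0,0.1],[0,0,0.1],[0,0,0]], angular=[[0,0,0],[0,0,0],[0,0,0],[0,0,0],[0,0,0],[0,0,0],[0,0,0],[0,0,0]], jaw=[0.7,0.7,0.7,0.7,0.7,0.7,0.7,0.7])

```text
clock: 7.12
tool_pos: [0.5107, 0.2595, -0.0238]
eef_rot: [-0.001, -0.053, 0.999, -0.0]
ft_force: [0.1, -0.3, 0.2]
finger_gap: 0.0781
finger_force: 0.0
```

Request:
arm_command(translation=[[0,0,0.05],[0,0,0.05],[0,0,0.05],[0,0,0.05],[0,0,0],[0,0,0],[0,0,0],[0,0,0]], angular=[[0,0,0],[0,0,0],[0,0,0],[0,0,0],[0,0,0],[0,0,0],[0,0,0],[0,0,0]], jaw=[0.7,0.7,0.7,0.7,-1,-1,-1,-1])

```text
clock: 7.78
tool_pos: [0.5115, 0.2599, -0.0305]
eef_rot: [0.0, -0.053, 0.999, 0.0]
ft_force: [-0.7, 0.0, 0.6]
finger_gap: 0.0536
finger_force: 0.0
```

Request:
arm_command(translation=[[0,0,0],[0,0,0],[0,0,0],[0,0,0],[0,0,0],[0,0,0],[0,0,0],[0,0,0]], angular=[[0,0,0],[0,0,0],[0,0,0],[0,0,0],[0,0,0],[0,0,0],[0,0,0],[0,0,0]], jaw=[-1,-1,-1,-1,-1,-1,-1,-1])

```text
clock: 8.45
tool_pos: [0.5115, 0.2598, -0.0305]
eef_rot: [0.0, -0.053, 0.999, -0.0]
ft_force: [-0.8, -0.9, 2.7]
finger_gap: 0.045
finger_force: 45.0
```

Request:
arm_command(translation=[[0,0,-0.1],[0,0,-0.3],[0,0,-0.5],[0,0,-0.6],[0,0,-0.6],[0,0,-0.5],[0,0,-0.2],[0,0,0]], angular=[[0,0,0],[0,0,0],[0,0,0],[0,0,0],[0,0,0],[0,0,0],[0,0,0],[0,0,0]], jaw=[-1,-1,-1,-1,-1,-1,-1,-1])

```text
clock: 9.12
tool_pos: [0.5125, 0.2606, 0.0837]
eef_rot: [0.002, -0.052, 0.999, 0.001]
ft_force: [0.4, 0.2, -1.3]
finger_gap: 0.0453
finger_force: 45.0
```

```bash
cat > tilt.py <<'E'
from h import *
st();z0=status.get_state()['tool_pos'][2]
for n in('side','top'):
    v=snap(n);P=cloud(v);cv2.imwrite(f'pics/{n}_b.png',v['color'])
    s=status.get_state();p=np.array(s['tool_pos']);Rt=rot(s['eef_rot'])
    Q=(P-p)@Rt   # tool coords; bar extends to tool -x
    m=(Q[...,0]<-.045)&(Q[...,0]>-.16)&(abs(Q[...,1])<.05)&(P[...,2]>z0+.01)&(P[...,2]<z0+.07)&(v['depth']>0)
    q=Q[m];print(n,len(q))
    if len(q)>40:
        t=q[np.abs(q[:,1])<.02]; f=np.polyfit(t[:,0],-t[:,2]+z0,1)
        print('top z slope',f[0],'z at grasp',f[1],'z at far',np.polyval(f,-.137),'resid',np.std(np.polyval(f,t[:,0])+t[:,2]-z0))
        r=cv2.minAreaRect((P[m][:,:2]*1000).astype(np.float32));print(r,'xmin',q[:,0].min(),'y',q[:,1].min(),q[:,1].max())
plan([(.486,-.049,.0805)],yawR(190.5))
E
python3 tilt.py
```

```text
t 9.1167 p [0.5125 0.2606 0.0837] q [ 0.119  0.64  -0.874  1.829  0.597  0.955  0.657] 
R [[-0.994, -0.105, 0.004], [-0.105, 0.994, 0.001], [-0.004, 0.001, -1.0]] F [ 0.4   0.21 -1.31] gap 0.045343583617340456 44.997623562812805
side 526
top z slope 0.007843549424637846 z at grasp 0.1278119327261441 z at far 0.12673736645496872 resid 0.0013519902354314451
((609.9154052734375, 271.9668273925781), (78.97185516357422, 48.228782653808594), 6.012436389923096) xmin -0.13843244286762926 y -0.022258463912953767 0.025972356732656663
top 261
top z slope -0.007596204863038204 z at grasp 0.12678572070004915 z at far 0.12782640076628538 resid 0.0027240989710850664
((608.8997192382812, 268.4784851074219), (80.24028015136719, 45.80196762084961), 6.608301639556885) xmin -0.13803536333089114 y -0.02407771168872093 0.022029258978179284
(0.486, -0.049, 0.0805) rows 8 trans [0.216, -0.942, 0.002] ang [-0.001, -0.001, -0.123]
```

```bash
python3 -c "
from h import *
plan([(.468,.049,.0795),(.486,-.049,.0795)],yawR(190.5))"
```

```text
(0.468, 0.049, 0.0795) rows 6 trans [0.304, -0.841, 0.006] ang [-0.001, -0.001, -0.163]
(0.486, -0.049, 0.0795) rows 3 trans [0.001, -0.83, 0.0] ang 0
```

Request:
arm_command(translation=[[0.3,-0.84,0.01],[0.3,-0.84,0.01],[0.3,-0.84,0.01],[0.3,-0.84,0.01],[0.3,-0.84,0.01],[0.3,-0.84,0.01],[0,0,0],[0,0,0]], angular=[[0,0,-0.16],[0,0,-0.16],[0,0,-0.16],[0,0,-0.16],[0,0,-0.16],[0,0,-0.16],[0,0,0],[0,0,0]], jaw=[-1,-1,-1,-1,-1,-1,-1,-1])

```text
clock: 9.88
tool_pos: [0.4664, 0.0475, 0.0776]
eef_rot: [-0.001, -0.088, 0.996, -0.0]
ft_force: [0.3, 1.5, -1.6]
finger_gap: 0.045
finger_force: 45.0
```

```bash
sed -i 's/^plan.*/plan([(.486,-.049,.0795)],yawR(190.5))/' tilt.py; python3 tilt.py; python3 -c "
import cv2
a=cv2.imread('pics/side_b.png')[130:270,190:340];b=cv2.imread('pics/top_b.png')[150:260,150:310]
cv2.imwrite('pics/m5.png',cv2.hconcat([cv2.resize(a,(390,364)),cv2.resize(b,(400,364))]))"
```

```text
t 9.8833 p [0.4664 0.0475 0.0776] q [ 0.611  0.511 -0.956  2.071  0.563  0.845  1.07 ] 
R [[-0.984, -0.176, -0.003], [-0.176, 0.984, -0.001], [0.003, -0.0, -1.0]] F [ 0.31  1.47 -1.64] gap 0.04495840631061276 44.997568130493164
side 483
top z slope 0.010307289217347542 z at grasp 0.11918836234559564 z at far 0.11777626372281903 resid 0.0020169859988053065
((558.8773193359375, 52.94553756713867), (91.4230728149414, 73.35586547851562), 10.376197814941406) xmin -0.13662894663792305 y -0.049828205130547316 0.023568961637474666
top 65
top z slope 0.06867234116102261 z at grasp 0.12774346881278642 z at far 0.11833535807372632 resid 0.0023578157727607027
((589.5037231445312, 55.55482482910156), (76.9151382446289, 30.396846771240234), 83.30332946777344) xmin -0.1368426024588877 y -0.04989236315301655 0.019916411269092753
(0.486, -0.049, 0.0795) rows 3 trans [-0.002, -0.848, -0.01] ang [0.005, -0.004, -0.005]
```

View pics/m5.png

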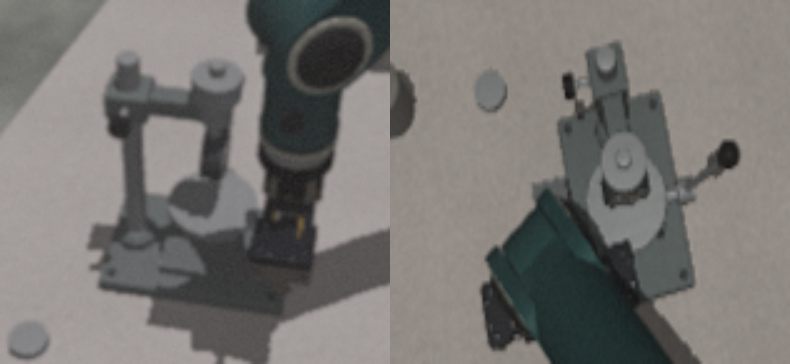

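```bash
python3 - <<'E'
from h import *
s=status.get_state();p=np.array(s['tool_pos'])
o=np.array([.5785,-.0325]);a=np.radians(10.5);X=np.array([np.cos(a),np.sin(a)]);Y=np.array([-np.sin(a),np.cos(a)])
for n in('side','top'):
    v=snap(n);P=cloud(v);c=v['color'].astype(int)
    d=P[...,:2]-o; x=d@X;y=d@Y;z=P[...,2]
    m=(v['depth']>0)&(y>.033)&(z>.14)&(x<.08)&(y<.3)  # robot only
    x2=x[m];y2=y[m]-.098;z2=z[m]
    for z0 in np.arange(.14,.5,.03):
        k=(z2>=z0)&(z2<z0+.03)
        if k.sum()>5:print(n,round(z0,2),k.sum(),'xmax',np.round(x2[k].max(),3),'at y',np.round(y2[k][x2[k].argmax()],3),'min dist axis',np.round(np.hypot(x2[k],y2[k]).min(),3))
    m=(v['depth']>0)&(z>.1)&(z<.13)&(y>.062)&(x<.03)&(x>-.085)&(y<.14);print('barz',np.median(z[m]) if m.any() else 0,m.sum(), np.round([x[m].max(),y[m].min(),y[m].max()],3) if m.any() else 0)
E
```

```text
side 0.14 483 xmax -0.083 at y 0.042 min dist axis 0.093
side 0.17 501 xmax -0.082 at y -0.022 min dist axis 0.085
side 0.2 757 xmax -0.061 at y 0.055 min dist axis 0.065
side 0.23 1137 xmax -0.062 at y 0.096 min dist axis 0.071
side 0.26 524 xmax -0.064 at y 0.02 min dist axis 0.067
side 0.29 795 xmax -0.056 at y 0.004 min dist axis 0.056
side 0.32 942 xmax -0.055 at y 0.01 min dist axis 0.056
side 0.35 882 xmax -0.057 at y 0.011 min dist axis 0.059
side 0.38 724 xmax -0.055 at y 0.002 min dist axis 0.055
side 0.41 779 xmax -0.038 at y -0.008 min dist axis 0.038
side 0.44 1305 xmax -0.037 at y -0.009 min dist axis 0.038
side 0.47 1549 xmax -0.044 at y -0.012 min dist axis 0.046
barz 0.11939515283332391 449 [0.03  0.078 0.139]
top 0.14 64 xmax -0.496 at y 0.035 min dist axis 0.498
top 0.17 53 xmax -0.496 at y 0.041 min dist axis 0.498
top 0.2 71 xmax -0.064 at y -0.048 min dist axis 0.08
top 0.23 259 xmax -0.063 at y 0.093 min dist axis 0.087
top 0.26 13 xmax -0.478 at y 0.038 min dist axis 0.479
top 0.29 34 xmax -0.476 at y 0.037 min dist axis 0.478
top 0.32 30 xmax -0.478 at y 0.039 min dist axis 0.48
top 0.44 119 xmax -0.04 at y -0.009 min dist axis 0.041
top 0.47 461 xmax -0.042 at y -0.012 min dist axis 0.044
barz 0.12120878365833576 17 [0.03  0.079 0.125]
```

Request:
arm_command(translation=[[0,-0.2,-0.04],[0,-0.4,0],[0,-0.45,0],[0,-0.45,0],[0,-0.45,0],[0,-0.4,0],[0,-0.15,0],[0,0,0]], angular=[[0,0,0],[0,0,0],[0,0,0],[0,0,0],[0,0,0],[0,0,0],[0,0,0],[0,0,0]], jaw=[-1,-1,-1,-1,-1,-1,-1,-1])

```text
clock: 10.75
tool_pos: [0.486, -0.049, 0.0804]
eef_rot: [-0.0, -0.09, 0.996, -0.0]
ft_force: [0.1, -0.8, -1.1]
finger_gap: 0.045
finger_force: 45.0
```

```bash
cat > chk.py <<'E'
from h import *
st();o=np.array([.5785,-.0325]);a=np.radians(10.5);X=np.array([np.cos(a),np.sin(a)]);Y=np.array([-np.sin(a),np.cos(a)])
print('stand xy of tcp',(np.array(status.get_state()['tool_pos'])[:2]-o)@np.stack([X,Y],1))
for n in('side','top'):
    v=snap(n);P=cloud(v);cv2.imwrite(f'pics/{n}_c.png',v['color'])
    d=P[...,:2]-o;x=d@X;y=d@Y;z=P[...,2]
    for nm,z0,z1 in(('low',.1,.1105),('hi',.112,.137)):
        m=(v['depth']>0)&(z>z0)&(z<z1)&(abs(x)<.12)&(abs(y)<.06)
        print(n,nm,m.sum(),'z',np.median(z[m]) if m.any() else 0)
        if m.sum()>20:
            if nm=='hi':
                h=(np.abs(x)>.02)&m;f=np.polyfit(x[h],z[h],1);print(' fit z',f,'x',np.percentile(x[h],[1,99]),'y',np.percentile(y[h],[1,99]))
    w=(v['depth']>0)&(z>.28)&(z<.33)&(np.hypot(x,y)<.032);print('button z',np.percentile(z[w],[50,99]),'xy',np.round([x[w].mean(),y[w].mean()],4))
E
python3 chk.py; python3 -c "
import cv2
a=cv2.imread('pics/side_c.png')[130:270,190:340];b=cv2.imread('pics/top_c.png')[150:260,180:340]
cv2.imwrite('pics/m6.png',cv2.hconcat([cv2.resize(a,(390,364)),cv2.resize(b,(400,364))]))"
```

```text
t 10.75 p [ 0.486  -0.049   0.0804] q [ 0.793  0.533 -0.944  2.028  0.571  0.867  1.278] 
R [[-0.984, -0.179, -0.0], [-0.179, 0.984, -0.0], [0.0, -0.0, -1.0]] F [ 0.06 -0.78 -1.06] gap 0.045048157021391394 44.99751806259155
stand xy of tcp [-0.09391667  0.00058464]
side low 315 z 0.1043990453928767
side hi 520 z 0.12149302739911783
 fit z [0.00199167 0.12172037] x [-0.10399398  0.10574795] y [-0.02060361  0.03924635]
button z [0.29925102 0.31491564] xy [-0.001   0.0092]
top low 60 z 0.10580470839559064
top hi 1 z 0.12563113888332134
button z [0.30195066 0.3173751 ] xy [ 0.0008 -0.0007]
```

View pics/m6.png

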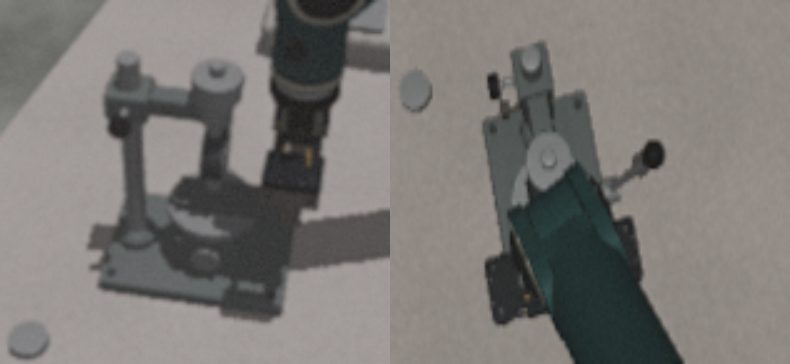

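Request:
arm_command(translation=[[0,0,0.03],[0,0,0.03],[0,0,0.03],[0,0,0.03],[0,0,0.02],[0,0,0.02],[0,0,0],[0,0,0]], angular=[[0,0,0],[0,0,0],[0,0,0],[0,0,0],[0,0,0],[0,0,0],[0,0,0],[0,0,0]], jaw=[-1,-1,-1,-1,-1,-1,-1,-1])

```text
clock: 11.52
tool_pos: [0.4857, -0.0478, 0.0743]
eef_rot: [0.0, -0.091, 0.996, 0.0]
ft_force: [-0.6, 0.9, -0.1]
finger_gap: 0.0454
finger_force: 45.0
```

Request:
arm_command(translation=[[0,0,0.02],[0,0,0.01],[0,0,0],[0,0,0],[0,0,0],[0,0,0],[0,0,0],[0,0,0]], angular=[[0,0,0],[0,0,0],[0,0,0],[0,0,0],[0,0,0],[0,0,0],[0,0,0],[0,0,0]], jaw=[-1,-1,-1,-1,-1,-1,-1,-1])

```text
clock: 12.18
tool_pos: [0.4857, -0.0479, 0.0733]
eef_rot: [-0.0, -0.091, 0.996, -0.0]
ft_force: [-3.8, 0.0, 6.1]
finger_gap: 0.0454
finger_force: 45.0
```

Request:
arm_command(translation=[[0,0,-0.015],[0,0,0],[0,0,0],[0,0,0],[0,0,0],[0,0,0],[0,0,0],[0,0,0]], angular=[[0,0,0],[0,0,0],[0,0,0],[0,0,0],[0,0,0],[0,0,0],[0,0,0],[0,0,0]], jaw=[-1,-1,0.5,0.5,0.5,0.5,0.5,0.5])

```text
clock: 12.85
tool_pos: [0.4857, -0.0481, 0.0735]
eef_rot: [-0.0, -0.091, 0.996, 0.0]
ft_force: [-0.2, 0.9, 0.1]
finger_gap: 0.069
finger_force: 0.0
```

Request:
arm_command(translation=[[0,0,0],[0,0,0],[0,0,0],[0.2,0,0],[0.4,0,0],[0.5,0,0],[0.4,0,0],[0,0,0]], angular=[[0,0,0],[0,0,0],[0,0,0],[0,0,0],[0,0,0],[0,0,0],[0,0,0],[0,0,0]], jaw=[0.5,0.5,0.5,0.5,0.5,0.5,0.5,0.5])

```text
clock: 13.52
tool_pos: [0.4227, -0.0598, 0.0729]
eef_rot: [-0.002, -0.091, 0.996, -0.001]
ft_force: [0.6, 0.3, -0.4]
finger_gap: 0.0688
finger_force: 0.0
```

```bash
python3 chk.py; python3 -c "
import cv2
a=cv2.imread('pics/side_c.png')[130:270,190:340];b=cv2.imread('pics/top_c.png')[150:260,180:340]
cv2.imwrite('pics/m7.png',cv2.hconcat([cv2.resize(a,(390,364)),cv2.resize(b,(400,364))]))"
```

```text
t 13.5167 p [ 0.4227 -0.0598  0.0729] q [ 0.898  0.456 -0.986  2.165  0.543  0.794  1.314] 
R [[-0.984, -0.181, -0.004], [-0.181, 0.984, -0.002], [0.004, -0.001, -1.0]] F [ 0.55  0.31 -0.38] gap 0.06876998670838749 0.0
stand xy of tcp [-0.15817898  0.001555  ]
side low 354 z 0.10452583057854048
side hi 602 z 0.11646766298606942
 fit z [0.03056067 0.11810141] x [-0.10467472  0.10448039] y [-0.01996406  0.02766626]
button z [0.29931792 0.31498744] xy [-0.0012  0.0093]
top low 282 z 0.1055312965256231
top hi 252 z 0.1180118017281846
 fit z [0.01875978 0.11876467] x [-0.074005  -0.0204528] y [-0.02123263  0.02368159]
button z [0.301493   0.31710742] xy [-0.0026 -0.0018]
```

View pics/m7.png

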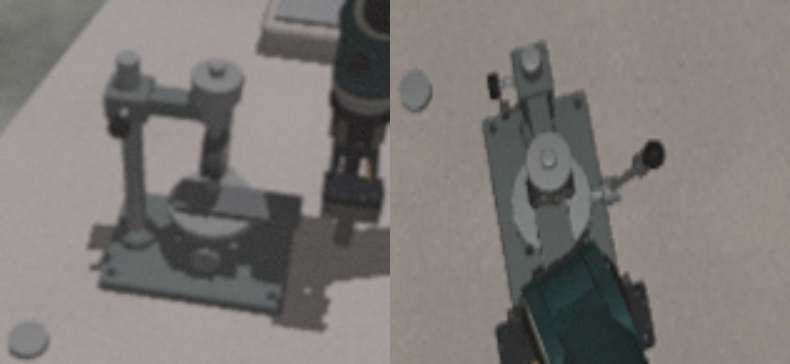

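```bash
cat > kn.py <<'E'
from h import *
o=np.array([.5785,-.0325]);a=np.radians(10.5);X=np.array([np.cos(a),np.sin(a),0]);Y=np.array([-np.sin(a),np.cos(a),0])
PV=np.r_[o,0]-.14*Y+[0,0,.058]
def knob(th): return PV+.125*(-X*np.sin(th)+np.array([0,0,np.cos(th)]))
Rk=yawR(190.5,-12);zt=Rk[:,2]
E
python3 - <<'E'
from kn import *
for n in('top','side'):
    v=snap(n);P=cloud(v);g=v['color'].max(-1)
    m=(v['depth']>0)&(P[...,2]>.165)&(P[...,2]<.21)&(np.linalg.norm(P[...,:2]-knob(0)[:2],axis=-1)<.03)
    q=P[m];print(n,len(q))
    if len(q)>20:
        # sphere fit r=15
        from scipy.optimize import least_squares
        r=least_squares(lambda c:np.linalg.norm(q-c,axis=1)-.015,knob(0),loss='soft_l1',f_scale=.002);print(r.x)
print(knob(0),knob(np.pi/2))
T=knob(0)+.046*zt;print('final',T)
plan([(.43,-.13,.25),T-.1*zt,T],Rk)
E
```

```text
top 64
[ 0.60444389 -0.17197227  0.18433749]
side 4
[ 0.60401297 -0.17015569  0.183     ] [ 0.48110611 -0.19293513  0.058     ]
final [ 0.60227008 -0.1607519   0.13800521]
(0.43, -0.13, 0.25) rows 5 trans [0.053, -0.258, -0.913] ang [-0.524, 0.003, -0.004]
[ 0.60605897 -0.18119492  0.23581997] rows 5 trans [-0.819, -0.418, -0.016] ang 0
[ 0.60227008 -0.1607519   0.13800521] rows 3 trans [0.0, 0.0, 0.833] ang 0
```

```bash
python3 - <<'E'
from kn import *
T=np.array([.604,-.171,.183])+.046*zt
plan([(.43,-.19,.25),T-.1*zt,T],Rk,n=None)
E
```

```text
(0.43, -0.19, 0.25) rows 6 trans [0.089, -0.459, -0.786] ang [-0.437, 0.003, -0.003]
[ 0.606046   -0.18203923  0.23581997] rows 5 trans [-0.873, -0.133, 0.044] ang 0
[ 0.60225711 -0.16159621  0.13800521] rows 3 trans [0.0, 0.0, 0.833] ang 0
```

Request:
arm_command(translation=[[0.09,-0.46,-0.79],[0.09,-0.46,-0.79],[0.09,-0.46,-0.79],[0.09,-0.46,-0.79],[0.09,-0.46,-0.79],[0.09,-0.46,-0.79],[0,0,0],[0,0,0]], angular=[[-0.437,0,0],[-0.437,0,0],[-0.437,0,0],[-0.437,0,0],[-0.437,0,0],[-0.437,0,0],[0,0,0],[0,0,0]], jaw=[0.5,0.5,0.5,0.5,0.5,0.5,0.5,0.5])

```text
clock: 14.38
tool_pos: [0.4297, -0.189, 0.2532]
eef_rot: [-0.008, -0.088, 0.991, 0.104]
ft_force: [0.7, 0.4, -0.1]
finger_gap: 0.0686
finger_force: 0.0
```

```bash
python3 - <<'E'
from kn import *
st()
T=np.array([.604,-.171,.183])+.046*zt
plan([T-.1*zt,T],Rk)
E
```

```text
t 14.3833 p [ 0.4297 -0.189   0.2532] q [ 1.423  0.428 -1.202  1.8    0.214  1.272  1.913] 
R [[-0.984, -0.174, -0.034], [-0.177, 0.963, 0.205], [-0.003, 0.208, -0.978]] F [ 0.68  0.43 -0.15] gap 0.06861842341861776 0.0
[ 0.606046   -0.18203923  0.23581997] rows 5 trans [-0.874, -0.139, 0.06] ang [0.0, 0.01, -0.012]
[ 0.60225711 -0.16159621  0.13800521] rows 3 trans [0.0, 0.0, 0.833] ang 0
```

Request:
arm_command(translation=[[-0.6,-0.1,0.04],[-0.6,-0.1,0.04],[-0.7,-0.1,0.04],[-0.7,-0.1,0.04],[-0.7,-0.1,0.04],[-0.6,-0.1,0.04],[-0.47,-0.1,0.04],[0,0,0]], angular=[[0,0,0],[0,0,0],[0,0,0],[0,0,0],[0,0,0],[0,0,0],[0,0,0],[0,0,0]], jaw=[0.5,0.5,0.5,0.5,0.5,0.5,0.5,0.5])

```text
clock: 15.05
tool_pos: [0.6071, -0.1761, 0.2336]
eef_rot: [-0.01, -0.093, 0.99, 0.106]
ft_force: [-0.4, 0.5, -0.6]
finger_gap: 0.0687
finger_force: 0.0
```

```bash
python3 - <<'E'
from kn import *
st()
v=snap('wrist');P=cloud(v);cv2.imwrite('pics/w8.png',v['color'])
g=v['color'].max(-1)
m=(v['depth']>0)&(P[...,2]>.16)&(P[...,2]<.21)&(np.linalg.norm(P[...,:2]-knob(0)[:2],axis=-1)<.035)
q=P[m];print(len(q))
from scipy.optimize import least_squares
if len(q)>20: print(least_squares(lambda c:np.linalg.norm(q-c,axis=1)-.015,knob(0),loss='soft_l1',f_scale=.002).x)
T=np.array([.604,-.171,.183])+.046*zt
plan([T],Rk)
E
```

```text
t 15.05 p [ 0.6071 -0.1761  0.2336] q [ 0.968  0.693 -1.022  1.45   0.379  1.356  1.715] 
R [[-0.983, -0.182, -0.039], [-0.186, 0.96, 0.207], [0.0, 0.211, -0.977]] F [-0.4   0.54 -0.58] gap 0.06873226582144458 0.0
776
[ 0.60469936 -0.17160925  0.18323227]
[ 0.60225711 -0.16159621  0.13800521] rows 3 trans [0.003, -0.043, 0.809] ang [0.012, -0.008, 0.014]
```

Request:
arm_command(translation=[[0,-0.13,0.2],[0,0,0.4],[0,0,0.5],[0,0,0.5],[0,0,0.4],[0,0,0.3],[0,0,0.12],[0,0,0]], angular=[[0,0,0],[0,0,0],[0,0,0],[0,0,0],[0,0,0],[0,0,0],[0,0,0],[0,0,0]], jaw=[0.5,0.5,0.5,0.5,0.5,0.5,0.5,0.5])

```text
clock: 15.77
tool_pos: [0.6008, -0.1651, 0.1389]
eef_rot: [-0.01, -0.09, 0.99, 0.104]
ft_force: [-0.9, -0.3, 0.1]
finger_gap: 0.0686
finger_force: 0.0
```

Request:
arm_command(translation=[[0,0,0],[0,0,0],[0,0,0],[0,0,0],[0,0,0],[0,0,0],[0,0,0],[0,0,0]], angular=[[0,0,0],[0,0,0],[0,0,0],[0,0,0],[0,0,0],[0,0,0],[0,0,0],[0,0,0]], jaw=[-1,-1,-1,-1,-1,-1,-1,-1], force=25)

```text
clock: 16.43
tool_pos: [0.6019, -0.163, 0.1407]
eef_rot: [-0.01, -0.091, 0.99, 0.105]
ft_force: [-1.8, 4.8, 4.0]
finger_gap: 0.0283
finger_force: 25.0
```

```bash
python3 - <<'E'
from kn import *
st()
s=status.get_state();p=np.array(s['tool_pos']);Rc=rot(s['eef_rot'])
K0=np.array([.6045,-.1715,.183]);off=p-K0;print('off tool',Rc.T@off)
E
```

```text
t 16.4333 p [ 0.6019 -0.163   0.1407] q [ 0.946  0.761 -0.976  1.569  0.438  1.188  1.673] 
R [[-0.983, -0.178, -0.038], [-0.182, 0.961, 0.207], [-0.0, 0.211, -0.978]] F [-1.79  4.83  3.97] gap 0.028294588686748987 25.000629723072052
off tool [ 0.00097624 -0.00028441  0.04325447]
```

```bash
python3 - <<'E'
from kn import *
Rc=rot(status.get_state()['eef_rot'])
th=np.linspace(0,np.pi/2,33)
d=np.array([Rc.T@(knob(b)-knob(a_))/.04 for a_,b in zip(th[:-1],th[1:])])
for i in range(0,32,8):print(np.round(d[i:i+8],3).tolist(),np.round(status.get_state()['tool_pos']+knob(th[i+8])-knob(0),4))
E
```

```text
[[0.153, -0.001, 0.004], [0.153, -0.002, 0.011], [0.152, -0.004, 0.018], [0.151, -0.005, 0.026], [0.15, -0.007, 0.033], [0.148, -0.009, 0.04], [0.146, -0.01, 0.047], [0.143, -0.012, 0.054]] [ 0.5549 -0.1717  0.1311]
[[0.14, -0.013, 0.061], [0.137, -0.014, 0.067], [0.133, -0.016, 0.074], [0.13, -0.017, 0.08], [0.125, -0.019, 0.086], [0.121, -0.02, 0.092], [0.116, -0.021, 0.098], [0.111, -0.022, 0.103]] [ 0.515  -0.1791  0.104 ]
[[0.106, -0.023, 0.109], [0.1, -0.024, 0.114], [0.094, -0.025, 0.118], [0.088, -0.026, 0.123], [0.082, -0.027, 0.127], [0.076, -0.028, 0.13], [0.069, -0.029, 0.134], [0.062, -0.03, 0.137]] [ 0.4884 -0.184   0.0635]
[[0.055, -0.03, 0.14], [0.048, -0.031, 0.142], [0.041, -0.031, 0.145], [0.034, -0.032, 0.146], [0.026, -0.032, 0.148], [0.019, -0.032, 0.149], [0.011, -0.032, 0.15], [0.004, -0.032, 0.15]] [ 0.479  -0.1858  0.0157]
```

Request:
arm_command(translation=[[0.153,-0.001,0.004],[0.153,-0.002,0.011],[0.152,-0.004,0.018],[0.151,-0.005,0.026],[0.15,-0.007,0.033],[0.148,-0.009,0.04],[0.146,-0.01,0.047],[0.143,-0.012,0.054]], angular=[[0,0,0],[0,0,0],[0,0,0],[0,0,0],[0,0,0],[0,0,0],[0,0,0],[0,0,0]], jaw=[-1,-1,-1,-1,-1,-1,-1,-1])

```text
clock: 17.1
tool_pos: [0.5573, -0.1713, 0.1323]
eef_rot: [-0.007, -0.091, 0.99, 0.105]
ft_force: [1.2, 7.1, 7.4]
finger_gap: 0.0284
finger_force: 25.0
```

Request:
arm_command(translation=[[0.14,-0.013,0.061],[0.137,-0.014,0.067],[0.133,-0.016,0.074],[0.13,-0.017,0.08],[0.125,-0.019,0.086],[0.121,-0.02,0.092],[0.116,-0.021,0.098],[0.111,-0.022,0.103]], angular=[[0,0,0],[0,0,0],[0,0,0],[0,0,0],[0,0,0],[0,0,0],[0,0,0],[0,0,0]], jaw=[-1,-1,-1,-1,-1,-1,-1,-1])

```text
clock: 17.77
tool_pos: [0.5154, -0.1789, 0.1049]
eef_rot: [-0.009, -0.091, 0.99, 0.105]
ft_force: [-3.3, 6.2, 10.4]
finger_gap: 0.0285
finger_force: 25.0
```

```bash
python3 chk.py | head -4; python3 -c "
from h import *
v=snap('wrist');cv2.imwrite('pics/w9.png',v['color'])"
```

```text
t 17.7667 p [ 0.5154 -0.1789  0.1049] q [ 1.103  0.705 -1.001  1.783  0.439  1.062  1.72 ] 
R [[-0.983, -0.179, -0.037], [-0.183, 0.961, 0.207], [-0.001, 0.21, -0.978]] F [-3.29  6.17 10.38] gap 0.028506467212812626 25.001753568649292
stand xy of tcp [-0.08871538 -0.13244727]
side low 63 z 0.10655325606107391
```

View pics/w9.png

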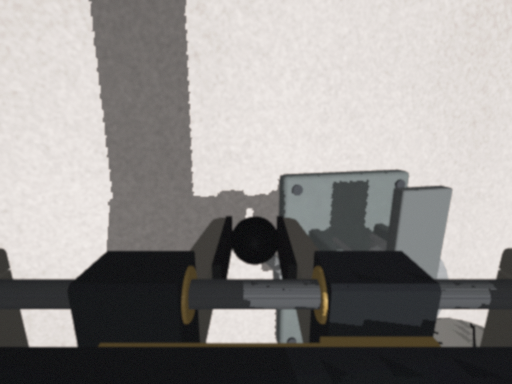

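Knob held between the pads at (255,240); the bar at (425,230) is clear of the gripper. Swing on.

Request:
arm_command(translation=[[0.106,-0.023,0.109],[0.1,-0.024,0.114],[0.094,-0.025,0.118],[0.088,-0.026,0.123],[0.082,-0.027,0.127],[0.076,-0.028,0.13],[0.069,-0.029,0.134],[0.062,-0.03,0.137]], angular=[[0,0,0],[0,0,0],[0,0,0],[0,0,0],[0,0,0],[0,0,0],[0,0,0],[0,0,0]], jaw=[-1,-1,-1,-1,-1,-1,-1,-1])

```text
clock: 18.58
tool_pos: [0.4881, -0.1836, 0.0638]
eef_rot: [-0.01, -0.091, 0.99, 0.106]
ft_force: [-3.8, 8.0, 11.1]
finger_gap: 0.0284
finger_force: 25.0
```

Request:
arm_command(translation=[[0.055,-0.03,0.14],[0.048,-0.031,0.142],[0.041,-0.031,0.145],[0.034,-0.032,0.146],[0.026,-0.032,0.148],[0.019,-0.032,0.149],[0.011,-0.032,0.15],[0.004,-0.032,0.15]], angular=[[0,0,0],[0,0,0],[0,0,0],[0,0,0],[0,0,0],[0,0,0],[0,0,0],[0,0,0]], jaw=[-1,-1,-1,-1,-1,-1,-1,-1])

```text
clock: 19.25
tool_pos: [0.4778, -0.1851, 0.0152]
eef_rot: [-0.011, -0.091, 0.99, 0.106]
ft_force: [-4.2, 8.0, 8.6]
finger_gap: 0.0283
finger_force: 25.0
```

Request:
arm_command(translation=[[0,0,0],[0,0,0],[0,0,0],[0,0,0],[0,0,0],[0,0,0],[0,0,0],[0,0,0]], angular=[[0,0,0],[0,0,0],[0,0,0],[0,0,0],[0,0,0],[0,0,0],[0,0,0],[0,0,0]], jaw=[-1,-1,-1,-1,-1,-1,-1,-1])

```text
clock: 19.92
tool_pos: [0.4777, -0.1851, 0.0147]
eef_rot: [-0.011, -0.091, 0.99, 0.106]
ft_force: [-1.6, 7.9, 2.8]
finger_gap: 0.0281
finger_force: 25.0
```

```bash
python3 chk.py; python3 - <<'E'
from kn import *
v=snap('wrist');P=cloud(v);cv2.imwrite('pics/w10.png',v['color'])
m=(v['depth']>0)&(v['color'].max(-1)<40)&(np.linalg.norm(P-knob(1.57),axis=-1)<.03)
q=P[m];print(len(q),knob(1.571))
from scipy.optimize import least_squares
if len(q)>20: print(least_squares(lambda c:np.linalg.norm(q-c,axis=1)-.015,knob(1.57),loss='soft_l1',f_scale=.002).x)
E
```

```text
t 19.9167 p [ 0.4777 -0.1851  0.0147] q [ 1.106  0.782 -0.916  1.901  0.534  0.893  1.7  ] 
R [[-0.983, -0.178, -0.041], [-0.183, 0.961, 0.208], [0.002, 0.212, -0.977]] F [-1.63  7.86  2.79] gap 0.028064795806913397 24.99993324279785
stand xy of tcp [-0.12693615 -0.13169066]
side low 31 z 0.10820829568184698
side hi 953 z 0.13026121444074135
 fit z [-0.04310607  0.12691136] x [-0.10486255  0.1032122 ] y [-0.04203634  0.04833269]
button z [0.30207832 0.3168046 ] xy [-0.0008  0.0104]
top low 1 z 0.1025657143636387
top hi 663 z 0.12970267923379342
 fit z [-0.08929023  0.12529923] x [-0.10630178  0.04036402] y [-0.04776182  0.04375411]
button z [0.30387717 0.3212039 ] xy [-0.0025 -0.002 ]
2216 [ 0.48110611 -0.19293513  0.05797454]
[ 0.48107931 -0.19482226  0.06210234]
```

```bash
python3 - <<'E'
from kn import *
from scipy.optimize import least_squares
v=snap('wrist');P=cloud(v);s=status.get_state();p=np.array(s['tool_pos']);Rc=rot(s['eef_rot']);Q=(P-p)@Rc
m=(v['depth']>0)&(abs(Q[...,1])<.009)&(abs(Q[...,0])<.018)&(Q[...,2]>-.065)&(Q[...,2]<-.03)
q=P[m];f=least_squares(lambda c:np.linalg.norm(q-c,axis=1)-.015,knob(1.57),loss='soft_l1',f_scale=.001)
K=f.x;print(len(q),K,(K-p)@Rc,'rms',np.sqrt(np.mean(f.fun**2)))
for n in('side','top'):
    v=snap(n);P=cloud(v);d=P-np.r_[o,0];x=d@X;y=d@Y;z=P[...,2]
    for nm,mm in(('bar',(x>-.1)&(x<-.02)&(abs(y)<.018)),('table',(np.hypot(x,y)<.052)&(abs(y)>.03))):
        k=mm&(v['depth']>0)&(z>.1)&(z<.14)
        if k.sum()>10:
            A=np.c_[x[k],y[k],np.ones(k.sum())];print(n,nm,k.sum(),np.median(z[k]),np.linalg.lstsq(A,z[k],rcond=None)[0])
E
```

```text
1474 [ 0.48168207 -0.19464686  0.06194197] [-0.00209098  0.00017098 -0.04834387] rms 0.000546339900997321
side bar 220 0.132108220625134 [0.0022175  0.00644888 0.13226895]
side table 146 0.12010731759884063 [ 0.01487824 -0.00727698  0.1202529 ]
top bar 253 0.13348108140269743 [-0.00439963 -0.00536887  0.13310604]
top table 190 0.12197796419005924 [-0.00225724 -0.00578967  0.12192282]
```

View pics/w10.png

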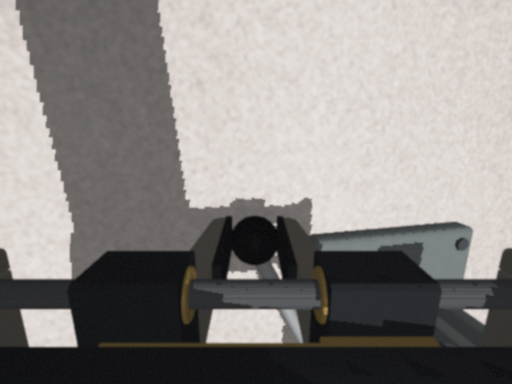

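Request:
arm_command(translation=[[0,-0.01,0.045],[0,-0.01,0.045],[0,0,0],[0,0,0],[0,0,0],[0,0,0],[0,0,0],[0,0,0]], angular=[[0,0,0],[0,0,0],[0,0,0],[0,0,0],[0,0,0],[0,0,0],[0,0,0],[0,0,0]], jaw=[-1,-1,-1,-1,-1,-1,-1,-1])

```text
clock: 20.88
tool_pos: [0.4777, -0.1852, 0.0114]
eef_rot: [-0.011, -0.091, 0.99, 0.106]
ft_force: [-3.2, 8.5, 6.1]
finger_gap: 0.0283
finger_force: 25.0
```

```bash
python3 - <<'E'
from kn import *
from scipy.optimize import least_squares
st()
v=snap('wrist');P=cloud(v);s=status.get_state();p=np.array(s['tool_pos']);Rc=rot(s['eef_rot']);Q=(P-p)@Rc
m=(v['depth']>0)&(abs(Q[...,1])<.009)&(abs(Q[...,0])<.018)&(Q[...,2]>-.065)&(Q[...,2]<-.03)
q=P[m];f=least_squares(lambda c:np.linalg.norm(q-c,axis=1)-.015,knob(1.57),loss='soft_l1',f_scale=.001)
K=f.x;print(K,(K-p)@Rc)
E
python3 chk.py|grep button
```

```text
t 20.8833 p [ 0.4777 -0.1852  0.0114] q [ 1.103  0.786 -0.912  1.902  0.539  0.888  1.697] 
R [[-0.983, -0.178, -0.041], [-0.183, 0.961, 0.208], [0.002, 0.212, -0.977]] F [-3.16  8.45  6.13] gap 0.02828716725921039 25.000801384449005
[ 0.48167    -0.19465894  0.05884291] [-0.0020015   0.00016834 -0.04849008]
button z [0.30188344 0.31719701] xy [-0.001   0.0103]
button z [0.30422053 0.32106249] xy [-0.0026 -0.0019]
```

Lever level (knob at 59 mm), gauge lifted about 3 mm, bar flat and free.

```bash
python3 -c "
from cell import ctrl
print(ctrl.finish_job())"
```

```text
the job is handed in; nothing more can be done
None
```

I handed the job in at about 21 s with the lever held level (knob at about 59 mm). The bar lies flat and released on the raised table, its foot end about 40 mm past the presser foot, and the gauge is lifted 2.5–3 mm. The first grasp missed because the fingertips sit about 36 mm short of the stated TCP; I allowed for that and the second grasp held.

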